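# Kit the paint-marked gearbox parts

### The job

Collect the four paint-marked gearbox parts from the bench into the black kitting tray: set each one down, painted side up and flat on the mat of its own colour (red gear, blue brass ring, green valve block, yellow bearing), without dropping it in from above. The bare gear and bare brass ring belong to another gearbox: leave them lying where they are.

Things in the scene. Friction and masses are not known exactly. Their poses are not given: they have to be found in the camera images.
- gear_red: Steel spur gear lying flat, 55 mm outside diameter, 28 mm high, black bore, with a RED painted hub face (38 mm disc) on top; about 0.35 kg. Belongs in the red cell. Origin: centre of its underside, z up.
- ring_blue: Brass synchroniser ring lying flat, 58 mm outside and 43 mm inside diameter, open through, 28 mm high, with a BLUE painted top face; about 0.22 kg. Belongs in the blue cell. Origin: centre of its underside, z up.
- block_green: Aluminium valve block, 60 mm long (its x) by 36 mm wide (its y) by 28 mm high, with a GREEN painted patch 30 x 24 mm on top; about 0.16 kg. It lies at any yaw; grip it across the 36 mm. Belongs in the green cell. Origin: centre of its underside, z up.
- bearing_yellow: Steel ball bearing lying flat, 52 mm outside diameter, 28 mm high, with a YELLOW shield ring on top; about 0.25 kg. Belongs in the yellow cell. Origin: centre of its underside, z up.
- gear_plain: Look-alike: the same 55 mm, 28 mm high steel gear but bare steel, no paint. It belongs to another gearbox and stays where it lies. Origin: centre of its underside.
- ring_plain: Look-alike: the same 58 mm, 28 mm high brass ring but bare brass, no paint. It belongs to another gearbox and stays where it lies. Origin: centre of its underside.
- mat_red: RED floor mat, 82 mm square, 3 mm thick, in one 84 mm square open cell of the fixed black kitting tray (195 mm square, 2 x 2 cells 99 mm apart, ribs 15 mm and rim 6 mm wide, both 18 mm above the table). Origin: centre of its underside, 5 mm above the table; parts on it stand at 8 mm. x, y lie along the tray's sides. Colours swap cells, and the tray moves, each time.
- mat_blue: BLUE floor mat, 82 mm square, 3 mm thick, in one 84 mm square open cell of the fixed black kitting tray (195 mm square, 2 x 2 cells 99 mm apart, ribs 15 mm and rim 6 mm wide, both 18 mm above the table). Origin: centre of its underside, 5 mm above the table; parts on it stand at 8 mm. x, y lie along the tray's sides. Colours swap cells, and the tray moves, each time.
- mat_green: GREEN floor mat, 82 mm square, 3 mm thick, in one 84 mm square open cell of the fixed black kitting tray (195 mm square, 2 x 2 cells 99 mm apart, ribs 15 mm and rim 6 mm wide, both 18 mm above the table). Origin: centre of its underside, 5 mm above the table; parts on it stand at 8 mm. x, y lie along the tray's sides. Colours swap cells, and the tray moves, each time.
- mat_yellow: YELLOW floor mat, 82 mm square, 3 mm thick, in one 84 mm square open cell of the fixed black kitting tray (195 mm square, 2 x 2 cells 99 mm apart, ribs 15 mm and rim 6 mm wide, both 18 mm above the table). Origin: centre of its underside, 5 mm above the table; parts on it stand at 8 mm. x, y lie along the tray's sides. Colours swap cells, and the tray moves, each time.
Things that resemble listed ones, but are neither listed nor needed, are in the scene too. What is shaped like the ring_blue but turquoise is not meant. What is shaped like the block_green but purple is not meant.

How it is judged:
By the outcome, as a careful person would: the job done as asked, in the order asked, and still so for the second after the job is handed in, with the robot touching nothing.
It also fails if it takes over 88 s, if anything falls off the work surface, if the arm or the gripper's body presses on something with over 40 N, if the wrist force passes 120 N, or if a joint passes its speed limit or range.

### The arm

A 6-joint arm with a two-finger parallel gripper is mounted at the origin on the work surface. World frame = base frame: x ahead of the robot, y to its left, z up, the work surface at z = 0. Lengths are in mm, angles in rad, forces in N, time in s.
With the tool pointing down it reaches from about 300 to 775 mm from the base axis. Payload 14.6 kg.
Tool frame: the origin (TCP) lies between the finger pads; the fingertips stand manip.tip_reach ahead of it and the grasp point (between the pads) lies 5 mm behind it (manip.tip_reach is the distance from the TCP to the fingertips, in mm); z points along the fingers, y is the line along which they close (so a half turn about z gives the same grasp; the last joint's range is limited). The gripper opens to 94 mm and grips with 3 to 60 N. Pads are 16 mm wide; open, the fingers measure 119 mm over their backs; the gripper's body (75 mm by 177 mm) begins 78 mm behind the grasp point.
Start: joints at [-1.176, 0.3, 1.521, -0, 1.321, -0.067], TCP at [245.05, -492.382, 219.446] pointing down, gripper open.
Joint ranges: [-3.03, 3.03], [-0.79, 2.21], [0.23, 2.52], [-1.04, 4.18], [0, 3.07], [-2.55, 2.55]. Speed limits (rad/s): [2.22, 2.22, 2.57, 3.14, 3.14, 3.14].

### API

Orientations are given as [roll, pitch, yaw] about the fixed x, y, z axes, in that order (R = Rz(yaw) Ry(pitch) Rx(roll)).
In Python, from cell import manip gives the robot as it stands. The module is installed in compiled form; this text tells all that it offers.
- The arm moves only by the shell command python3 -m creep 'ROWS' [FORCE]. ROWS is JSON, a list of rows, each a list of 3 entries, a list of its own where there are three numbers: the opening, from -1 (shut) to 1 (fully open), then the shift along the tool's x, y, z in cm, then the turn about the tool's z in units of 5 degrees (1.0 is 5 degrees). In form: [[grip, [tx, ty, tz], roll], ...]. A call has 1 to 12 rows; each row is the pose to reach, as a shift and turn from the pose commanded when the call began, along the tool's axes at that moment; what a row does not reach only later rows make up. A row lasts 1/10 s, in which the tool goes at most 50 mm and 8.59 degrees, less where a joint would pass 70% of its speed; a pose out of reach is approached as far as the arm can. A call with a gripper value outside its range is refused whole. The fingers move at their own pace and stop on an object; FORCE is the grip in N (left out, the last holds). Time passes only in rows, so rows that repeat a pose let the fingers close. It gives the time, the measured TCP pose, the force, the opening and the grip force at its end, in the units of the state.
- manip.read_state(): the state, without advancing time (a new reading comes with each control period).
- manip.camera(name): name is "scene" or "top" or "wrist"; returns the picture (384x512x3 uint8, red, green, blue); there is no depth.
- manip.camera_params(name): a dict with "fovy" (degrees; the focal length in pixels is half the picture's height over the tangent of half this angle, whatever the lens; pixels are square), "cx", "cy" (the principal point, pixels), "origin" and "attitude" of the camera in the world. Camera axes: x right, y down, z forward; pixel columns grow to the right and rows downward; lengths in mm; the calibration is good to about 2 mm. A picture is of the moment at which its call begins: read the wrist's pose just before it. camera_params takes no time and is no camera call; for the wrist camera it gives the pose at the moment of the call.
- manip.sign_off(): hands the job in; it is judged then, once.
The state is a dict: "clock": time; "joints": joint angles; "qd": joint speeds; "effort": joint torques, N m; "eef_pos": TCP position; "eef_rot": TCP orientation; "wrist_force": force on the tool from outside, world axes, zero at the start; "moment": the same for the moment, N m; "finger_gap": finger opening in mm; "finger_force": force on a finger pad.
Only numpy, scipy, OpenCV 4.12 (cv2) and the standard library are available. Lean on these libraries where they do the work, as an engineer would, in place of code of your own. Each camera call takes 0.05 s, during which the arm holds its last target. There are 200 camera calls.

## Working session

There is one attempt and no reset: what is moved stays moved. The work goes in short steps, Python scripts to look and compute and a shell command to move; the robot and the scene stay as the last step left them, time stands still between calls to the robot, and variables do not carry over. Pictures are saved under pics/ and viewed, at most 14 in all, crops included, and the job is handed in when it is done.

```bash
mkdir -p pics
python3 - <<'E'
from cell import manip
import cv2
for n in("top","scene"):
    p=manip.camera_params(n);print(n,p)
    cv2.imwrite(f"pics/{n}0.png",manip.camera(n)[:,:,::-1])
print(manip.camera_params("wrist"));print(manip.tip_reach,manip.read_state())
E
```

```text
top {'fovy': 54.9393393695739, 'cx': 259.1186134997601, 'cy': 188.13223216259308, 'origin': array([399.37720338,  -2.49016996, 999.5809948 ]), 'attitude': array([-3.03900934, -0.02857283, -1.57850384])}
scene {'fovy': 50.42378841529419, 'cx': 261.2719901986783, 'cy': 188.7480785416439, 'origin': array([1458.05822094, -259.6706733 ,  692.85087325]), 'attitude': array([-2.14189292,  0.02610163,  1.30750559])}
{'fovy': 62.5981664364013, 'cx': 256.9848403815957, 'cy': 191.32100481922888, 'origin': array([ 310.73008155, -458.06254731,  384.87340959]), 'attitude': array([ 2.88362073e+00,  2.09950024e-03, -1.10883963e+00])}
14.0 {'clock': 0.1, 'joints': array([-1.17560509e+00,  3.00377793e-01,  1.52147620e+00,  1.95033198e-05,
        1.32072287e+00, -6.65937651e-02]), 'qd': array([ 0.00045113, -0.00241717, -0.00091339,  0.00132595, -0.00064738,
       -0.00074483]), 'effort': array([-6.87861648e-04, -5.32651412e+01, -3.53287518e+01,  7.08946050e-02,
        2.35100929e-02, -2.89889635e-05]), 'eef_pos': array([ 244.97467012, -492.19592745,  218.981877  ]), 'eef_rot': array([-3.14061188e+00, -8.43440093e-05,  4.61780124e-01]), 'wrist_force': array([-1.31008318, -0.01666133, -0.16703088]), 'moment': array([-0.00646179, -0.0075299 ,  0.0650503 ]), 'finger_force': 0.0, 'finger_gap': 94.04881825838338}
```

View pics/top0.png

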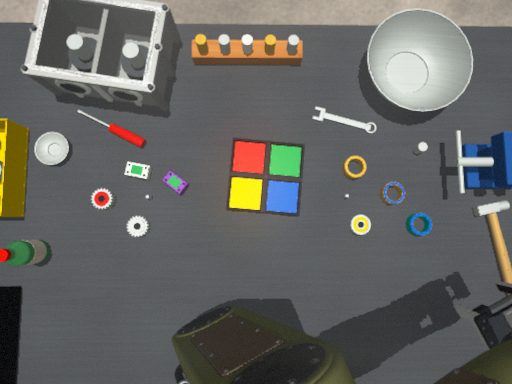

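View pics/scene0.png

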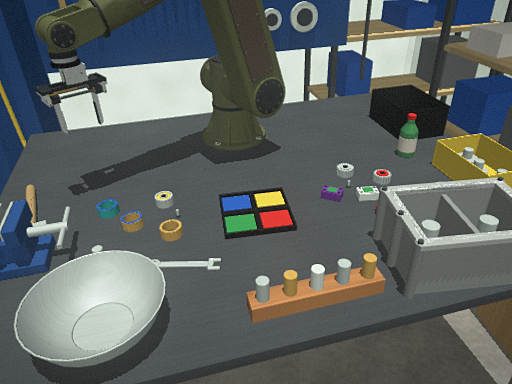

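The top view shows the red gear (102,199), bare gear (137,226), green block (137,170) and purple decoy (175,182). It also shows the bare ring (355,167), blue ring (394,193), turquoise decoy (420,224), yellow bearing (361,225) and the tray at (265,177). The scene view agrees. The small grey bits at (149,197) and (347,196) are loose studs to avoid.

```bash
cat > h.py <<'E'
from cell import manip
import numpy as np, cv2
from scipy.spatial.transform import Rotation as R
def shot(n):
    return manip.camera_params(n), manip.camera(n)
def ray(p,uv,z,H=384):
    f=H/2/np.tan(np.radians(p["fovy"]/2))
    uv=np.atleast_2d(uv).astype(float)
    d=np.c_[(uv[:,0]-p["cx"])/f,(uv[:,1]-p["cy"])/f,np.ones(len(uv))]@R.from_euler("xyz",p["attitude"]).as_matrix().T
    o=np.array(p["origin"]);return (o+d*((z-o[2])/d[:,2])[:,None])[:,:2]
HS={"red":[(0,8),(172,180)],"yellow":[(24,33)],"green":[(50,75)],"blue":[(105,122)],"brass":[(12,22)],"turq":[(90,104)],"purple":[(125,150)]}
def blobs(img,c,amin=15,s=110,v=60):
    h=cv2.cvtColor(img,cv2.COLOR_RGB2HSV)
    m=sum(cv2.inRange(h,(a,s,v),(b,255,255)) for a,b in HS[c])
    cs,_=cv2.findContours(m,cv2.RETR_EXTERNAL,cv2.CHAIN_APPROX_NONE)
    return [k for k in cs if cv2.contourArea(k)>amin]
E
python3 - <<'E'
from h import *
p,im=shot("top")
for c in HS:
    for k in blobs(im,c):
        (u,v),(w,h),a=cv2.minAreaRect(k)
        if v>300 or u<70 or u>435 or v<100: continue
        A=cv2.contourArea(k); z=8 if A>600 else 28
        if A>600: q=ray(p,cv2.boxPoints(((u,v),(w,h),a)),z);print(q.round().tolist())
        print(c,(round(u),round(v)),w,h,A,ray(p,(u,v),z).round(1))
E
```

```text
red (101, 198) 13.0 14.0 142.5 [[474.  381.4]]
[[549.0, 43.0], [634.0, 35.0], [626.0, -51.0], [541.0, -42.0]]
red (249, 157) 31.506439208984375 31.234830856323242 922.0 [[587.3  -3.6]]
red (126, 135) 39.35479736328125 9.838699340820312 338.5 [[643.9 321.3]]
yellow (360, 224) 14.0 14.0 156.5 [[ 402.8 -296.7]]
[[450.0, 52.0], [534.0, 44.0], [527.0, -40.0], [442.0, -32.0]]
yellow (245, 193) 31.40323257446289 31.27328872680664 916.5 [[488.2   6. ]]
green (174, 181) 10.200000762939453 8.200000762939453 72.0 [[518.1 192.9]]
green (136, 169) 10.198039054870605 7.8446455001831055 64.5 [[550.2 292.2]]
[[541.0, -57.0], [624.0, -65.0], [615.0, -150.0], [533.0, -140.0]]
green (285, 160) 30.860361099243164 30.054485321044922 858.0 [[ 577.9 -102.9]]
blue (421, 224) 20.50609588623047 20.50609588623047 324.5 [[ 402.8 -460. ]]
blue (394, 192) 19.798988342285156 20.50609588623047 310.0 [[ 486.5 -390.7]]
[[441.0, -48.0], [525.0, -55.0], [517.0, -140.0], [433.0, -131.0]]
blue (282, 196) 31.142057418823242 31.142057418823242 904.5 [[478.8 -93.3]]
brass (397, 191) 14.933334350585938 7.130331039428711 33.5 [[ 490.2 -399.3]]
brass (384, 195) 19.646883010864258 7.889291286468506 30.5 [[ 480.6 -363.2]]
brass (354, 167) 22.0 23.0 395.0 [[ 555.  -287.3]]
turq (423, 223) 19.09765625 12.09298038482666 18.0 [[ 405.  -465.1]]
purple (175, 182) 23.066621780395508 13.418987274169922 279.5 [[516.8 191. ]]
```

```bash
cat > to.py <<'E'
import sys; from h import *
x,y,z,yaw=map(float,sys.argv[1:5])
s=manip.read_state();M=R.from_euler("xyz",s["eef_rot"]).as_matrix()
d=M.T@(np.array([x,y,z])-s["eef_pos"])/10
cy=np.degrees(np.arctan2(M[1,0],M[0,0]))
print("t",d.round(2),"roll",round(-((yaw-cy+90)%180-90)/5,2),"clock",s["clock"],"pos",s["eef_pos"].round(1),"yaw",round(cy,1),"gap",round(s["finger_gap"],1),"F",s["wrist_force"].round(1))
E
python3 to.py 474 381 215 39.5
python3 -m creep '[[1,[59.4,-68.0,0.4],-2.6],[1,[59.4,-68.0,0.4],-2.6],[1,[59.4,-68.0,0.4],-2.6],[1,[59.4,-68.0,0.4],-2.6],[1,[59.4,-68.0,0.4],-2.6],[1,[59.4,-68.0,0.4],-2.6],[1,[59.4,-68.0,0.4],-2.6],[1,[59.4,-68.0,0.4],-2.6],[1,[59.4,-68.0,0.4],-2.6],[1,[59.4,-68.0,0.4],-2.6],[1,[59.4,-68.0,0.4],-2.6],[1,[59.4,-68.0,0.4],-2.6]]'
python3 to.py 474 381 215 39.5
```

```text
t [ 59.41 -67.97   0.46] roll -2.61 clock 0.15 pos [ 245.  -492.2  219. ] yaw 26.5 gap 93.8 F [ 0.  -0.5 -0.2]
clock: 1.35
eef_pos: [397.0, 90.3, 216.9]
eef_rot: [3.141, -0.0, 0.689]
wrist_force: [1.5, -0.9, 0.6]
finger_gap: 94.1
finger_force: 0.0
t [ 24.42 -17.55   0.2 ] roll -0.01 clock 1.35 pos [397.   90.3 216.9] yaw 39.5 gap 94.1 F [ 1.5 -0.9  0.6]
```

```bash
python3 -m creep '[[1,[24.4,-17.5,0.2],0],[1,[24.4,-17.5,0.2],0],[1,[24.4,-17.5,0.2],0],[1,[24.4,-17.5,0.2],0],[1,[24.4,-17.5,0.2],0],[1,[24.4,-17.5,0.2],0],[1,[24.4,-17.5,0.2],0],[1,[24.4,-17.5,0.2],0]]'
cat > look.py <<'E'
import sys; from h import *
p,im=shot("wrist")
if len(sys.argv)>1: cv2.imwrite("pics/"+sys.argv[1],im[:,:,::-1])
for c in HS:
    for k in blobs(im,c,250):
        (u,v),(w,h),a=cv2.minAreaRect(k); A=cv2.contourArea(k)
        z=8 if A>6500 else 28
        q=ray(p,cv2.boxPoints(((u,v),(w,h),a)),z); e=q[1]-q[0]; g=q[2]-q[1]
        print(c,(round(u),round(v)),"A",A,"xy",ray(p,(u,v),z)[0].round(1),"size",np.hypot(*e).round(1),np.hypot(*g).round(1),"ang",np.degrees(np.arctan2(e[1],e[0])).round(1))
E
python3 look.py w1.png; python3 to.py 474 381 60 39.5
```

```text
clock: 2.15
eef_pos: [473.9, 378.6, 213.6]
eef_rot: [-3.142, 0.002, 0.69]
wrist_force: [0.1, 0.0, -0.0]
finger_gap: 94.3
finger_force: 0.0
red (256, 172) A 806.5 xy [475.2 383.3] size 35.8 36.9 ang -50.4
red (395, 82) A 2315.0 xy [643.  332.1] size 26.3 99.3 ang -34.7
yellow (27, 21) A 971.0 xy [448.2 659.6] size 83.8 50.7 ang -1.5
green (400, 244) A 402.0 xy [517.6 194. ] size 23.4 30.6 ang -41.6
green (359, 171) A 462.0 xy [549.7 294.1] size 22.5 28.7 ang -12.3
green (28, 182) A 2591.5 xy [300.3 577.6] size 61.4 72.6 ang -50.4
brass (370, 374) A 3271.5 xy [358.1  85.9] size 30.0 379.9 ang 38.2
brass (455, 316) A 1124.5 xy [492.8  66. ] size 42.0 103.0 ang -38.0
brass (59, 316) A 1136.5 xy [167.8 458.9] size 103.1 42.2 ang 21.0
brass (14, 38) A 386.0 xy [425.5 661.9] size 26.1 49.3 ang -7.8
purple (396, 239) A 1436.0 xy [518.7 202.5] size 40.7 69.1 ang -42.1
t [ 0.22 -0.26 15.43] roll -0.01 clock 2.2 pos [474.  377.7 214.3] yaw 39.5 gap 93.9 F [ 0.6 -0.2  0.4]
```

View pics/w1.png

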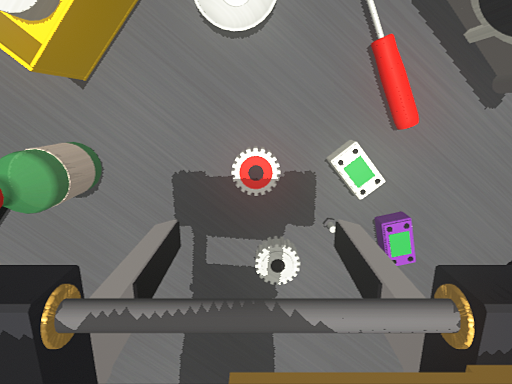

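The wrist view shows the red gear at (256,172), the bare gear at (277,262), the white/green block at (358,171) and the purple decoy at (397,240). The paint disc measures 36–37 mm (nominal 38) and agrees with the top view within 2 mm. I'm descending on it.

```bash
python3 -m creep '[[1,[0.36,-0.33,5],0],[1,[0.36,-0.33,10],0],[1,[0.36,-0.33,15],0],[1,[0.36,-0.33,15],0],[1,[0.36,-0.33,15],0]]'
python3 to.py 474.7 382.5 20 39.5
```

```text
clock: 2.7
eef_pos: [475.5, 382.5, 66.6]
eef_rot: [3.141, -0.001, 0.688]
wrist_force: [0.3, 0.1, 0.8]
finger_gap: 94.0
finger_force: 0.0
t [-0.06 -0.05  4.66] roll -0.02 clock 2.7 pos [475.5 382.5  66.6] yaw 39.4 gap 94.0 F [0.3 0.1 0.8]
```

```bash
python3 -m creep '[[1,[0,0,3.5],0],[1,[0,0,4.5],0],[1,[0,0,4.5],0],[-1,[0,0,4.5],0],[-1,[0,0,4.5],0],[-1,[0,0,4.5],0],[-1,[0,0,4.5],0],[-1,[0,0,4.5],0],[-1,[0,0,4.5],0],[-1,[0,0,4.5],0]]' 35
```

```text
clock: 3.7
eef_pos: [475.1, 383.0, 20.0]
eef_rot: [3.141, -0.0, 0.689]
wrist_force: [-0.2, -1.1, 4.2]
finger_gap: 54.4
finger_force: 35.0
```

```bash
python3 -m creep '[[-1,[0,0,-3],0],[-1,[0,0,-8],0],[-1,[0,0,-8],0],[-1,[0,0,-8],0]]'
python3 to.py 588 -2.5 100 39.5
```

```text
clock: 4.1
eef_pos: [475.0, 383.2, 100.2]
eef_rot: [-3.142, -0.001, 0.689]
wrist_force: [-0.2, 0.3, -3.0]
finger_gap: 54.6
finger_force: 35.0
t [-15.79  36.96  -0.  ] roll -0.01 clock 4.1 pos [475.  383.2 100.2] yaw 39.5 gap 54.6 F [-0.2  0.3 -3. ]
```

```bash
python3 -m creep '[[-1,[-15.8,37,0],0],[-1,[-15.8,37,0],0],[-1,[-15.8,37,0],0],[-1,[-15.8,37,0],0],[-1,[-15.8,37,0],0],[-1,[-15.8,37,0],0],[-1,[-15.8,37,0],0],[-1,[-15.8,37,0],0],[-1,[-15.8,37,0],0],[-1,[-15.8,37,0],0],[-1,[-15.8,37,0],0]]'
python3 look.py w2.png; python3 to.py 588 -2.5 29 39.5
```

```text
clock: 5.2
eef_pos: [587.3, -2.1, 98.5]
eef_rot: [-3.14, 0.001, 0.689]
wrist_force: [-0.2, 0.1, -3.0]
finger_gap: 54.3
finger_force: 35.0
red (257, 248) A 3499.5 xy [558.4 -23.8] size 53.8 57.5 ang -50.4
red (257, 196) A 5654.5 xy [592.2   4.3] size 79.3 77.7 ang -8.5
yellow (211, 285) A 574.0 xy [508.  -14.9] size 22.9 27.6 ang -3.9
green (299, 284) A 646.0 xy [556.1 -71.4] size 23.3 36.1 ang -30.0
green (358, 245) A 1511.0 xy [613.1 -85.1] size 27.9 58.7 ang -16.5
blue (258, 352) A 3307.5 xy [481.5 -88.9] size 102.8 40.7 ang -50.4
brass (315, 374) A 4543.5 xy [ 496. -144.] size 329.6 20.4 ang -50.3
brass (374, 316) A 653.0 xy [ 573.9 -142. ] size 18.2 65.7 ang -43.8
brass (140, 316) A 755.5 xy [444.9  13.7] size 65.7 18.7 ang 29.6
purple (24, 110) A 2664.0 xy [535.1 175.9] size 63.3 34.5 ang 27.7
t [0.   0.09 6.99] roll 0.01 clock 5.25 pos [587.5  -1.8  98.9] yaw 39.5 gap 54.6 F [ 0.5  1.1 -1.2]
```

View pics/w2.png

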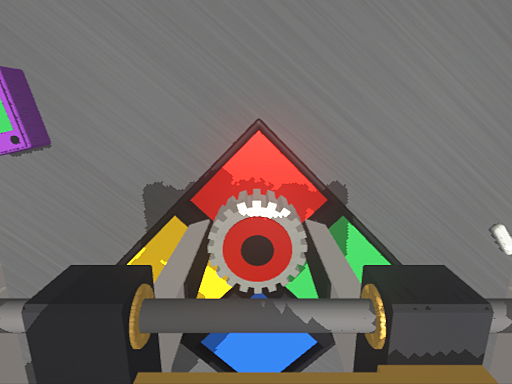

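The held gear at (257,248) sits above the red mat, whose far corner is at (258,129) and side corners near (190,200) and (328,200). I'll check the mat centre from those corners.

Run:
```python
from h import *
p=manip.camera_params("wrist")
im=cv2.imread("pics/w2.png")[:,:,::-1].copy()
k=max(blobs(im,"red",250),key=cv2.contourArea)[:,0]
c=[k[k[:,1].argmin()],k[k[:,0].argmin()],k[k[:,0].argmax()]];print(c)
q=ray(p,c,8);print(q.round(1),(q[0]-58*np.array([.772,.636])).round(1),(q[1]+q[2])/2,np.hypot(*(q[1]-q[2])))
```

```text
[array([258, 127], dtype=int32), array([190, 199], dtype=int32), array([327, 200], dtype=int32)]
[[632.9  36.9]
 [550.1  43.2]
 [623.4 -46.8]] [588.2   0. ] [586.76172103  -1.81031545] 116.02126685758107
```

```bash
python3 -m creep '[[-1,[0,0,3],0],[-1,[0,0,5.5],0],[-1,[0,0,6.5],0],[-1,[0,0,6.8],0],[-1,[0,0,7],0],[-1,[0,0,7.05],0],[-1,[0,0,7.05],0]]'
```

```text
clock: 5.95
eef_pos: [588.5, -3.0, 30.2]
eef_rot: [3.141, -0.001, 0.689]
wrist_force: [0.4, -0.2, -3.2]
finger_gap: 54.3
finger_force: 35.0
```

```bash
python3 -m creep '[[-1,[0,0,0.1],0],[-1,[0,0,0.15],0],[-1,[0,0,0.2],0],[-1,[0,0,0.2],0]]'
```

```text
clock: 6.35
eef_pos: [588.3, -3.1, 28.0]
eef_rot: [3.141, -0.0, 0.689]
wrist_force: [-4.0, 0.2, 5.3]
finger_gap: 54.4
finger_force: 35.0
```

Contact (+5 N up at z = 28). Releasing and rising.

```bash
python3 -m creep '[[0.3,[0,0,0],0],[0.45,[0,0,0],0],[0.45,[0,0,0],0],[0.45,[0,0,-1],0],[0.45,[0,0,-4],0],[0.45,[0,0,-9],0],[1,[0,0,-14],0],[1,[0,0,-18],0],[1,[0,0,-18],0]]'
python3 look.py; python3 to.py 486.8 -388.7 215 39.5
```

```text
clock: 7.25
eef_pos: [589.9, -3.1, 214.3]
eef_rot: [3.135, -0.007, 0.689]
wrist_force: [0.2, 0.4, -1.1]
finger_gap: 88.5
finger_force: 0.0
red (254, 177) A 4766.0 xy [587.3  -0.7] size 84.6 82.1 ang -6.2
yellow (202, 242) A 974.0 xy [486.5  -2.8] size 37.4 52.3 ang -2.9
green (311, 229) A 3386.0 xy [581.2 -92.7] size 77.7 75.0 ang -3.5
green (73, 114) A 575.0 xy [517.  195.2] size 24.0 30.7 ang -32.6
green (4, 24) A 468.5 xy [549.3 295. ] size 22.6 30.1 ang -15.2
blue (255, 281) A 2911.5 xy [486.6 -84.9] size 79.2 78.5 ang -3.6
brass (364, 374) A 3438.5 xy [ 471.2 -288.3] size 396.3 30.3 ang -50.8
brass (444, 316) A 1076.0 xy [ 601.5 -305.3] size 40.1 101.6 ang -38.8
brass (70, 316) A 1099.0 xy [297.9  66.8] size 100.7 39.9 ang 21.7
brass (471, 38) A 3317.0 xy [842.3 -80. ] size 80.4 72.3 ang -50.4
purple (79, 113) A 2251.5 xy [522.4 190.3] size 44.8 62.9 ang -32.1
t [-32.4   23.28  -0.47] roll -0.01 clock 7.3 pos [589.   -3.  210.7] yaw 39.5 gap 92.0 F [ 1.4 -0.1  0.1]
```

```bash
python3 -m creep '[[1,[-32.4,23.3,-0.5],0],[1,[-32.4,23.3,-0.5],0],[1,[-32.4,23.3,-0.5],0],[1,[-32.4,23.3,-0.5],0],[1,[-32.4,23.3,-0.5],0],[1,[-32.4,23.3,-0.5],0],[1,[-32.4,23.3,-0.5],0],[1,[-32.4,23.3,-0.5],0],[1,[-32.4,23.3,-0.5],0],[1,[-32.4,23.3,-0.5],0],[1,[-32.4,23.3,-0.5],0]]'
python3 look.py w3.png; python3 to.py 486.8 -388.7 20 39.5
```

```text
clock: 8.4
eef_pos: [486.3, -387.7, 211.7]
eef_rot: [-3.14, -0.0, 0.69]
wrist_force: [-0.1, -0.5, -0.2]
finger_gap: 93.8
finger_force: 0.0
yellow (148, 173) A 266.0 xy [ 408.9 -289.1] size 39.3 20.5 ang -41.0
yellow (228, 63) A 2579.0 xy [ 557.8 -286.7] size 55.6 58.0 ang -50.5
blue (258, 264) A 1432.0 xy [ 402.3 -456.8] size 53.8 55.0 ang -50.4
blue (425, 270) A 1112.0 xy [ 525.9 -618.9] size 44.5 62.6 ang 1.1
blue (481, 237) A 2517.5 xy [ 597.9 -638.9] size 41.4 106.2 ang 4.0
blue (259, 176) A 433.5 xy [ 486.6 -387.9] size 53.2 55.4 ang -50.5
blue (43, 28) A 2909.0 xy [ 464.9 -122.9] size 85.1 52.9 ang -50.5
brass (370, 358) A 4102.5 xy [ 390.3 -659. ] size 80.0 365.5 ang 38.2
brass (455, 316) A 1107.5 xy [ 505.4 -697.4] size 41.8 101.7 ang -38.0
brass (59, 316) A 1153.0 xy [ 182.4 -307. ] size 102.4 42.0 ang 21.0
t [-0.05  0.12 19.2 ] roll 0.01 clock 8.45 pos [ 486.5 -387.5  212. ] yaw 39.5 gap 94.2 F [ 0.  -0.2 -1.1]
```

View pics/w3.png

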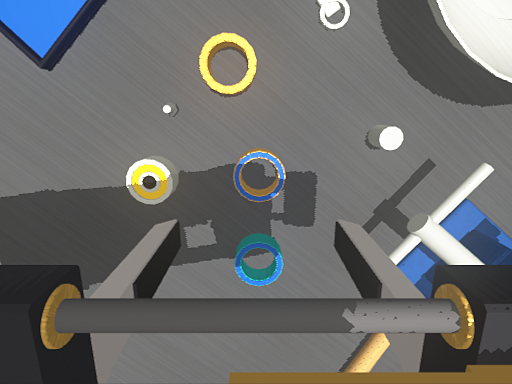

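The blue-topped brass ring is at (259,176), the turquoise decoy at (258,264), the bare ring at (228,63) and the bearing at (152,181). A vise screw end at about (420,224) could be near the gripper body, so I'll triangulate it.

Run:
```python
from h import *
t=manip.camera_params("top");w=manip.camera_params("wrist")
for a,b in(((460,161),(420,224)),((461,132),(491,165)),((463,192),(393,262))):
  for z in(0,40,60,80,100,120): print(z,ray(t,a,z)[0].round(),ray(w,b,z)[0].round())
```

```text
0 [ 575. -592.] [ 565. -589.]
40 [ 568. -569.] [ 562. -563.]
60 [ 565. -557.] [ 561. -549.]
80 [ 561. -545.] [ 560. -536.]
100 [ 558. -533.] [ 559. -523.]
120 [ 554. -522.] [ 558. -510.]
0 [ 658. -601.] [ 671. -599.]
40 [ 648. -577.] [ 658. -572.]
60 [ 642. -565.] [ 651. -558.]
80 [ 637. -553.] [ 644. -544.]
100 [ 632. -541.] [ 638. -530.]
120 [ 627. -529.] [ 631. -517.]
0 [ 489. -595.] [ 506. -601.]
40 [ 485. -572.] [ 510. -573.]
60 [ 483. -560.] [ 512. -559.]
80 [ 482. -548.] [ 514. -546.]
100 [ 480. -536.] [ 516. -532.]
120 [ 478. -524.] [ 518. -518.]
```

Vise is about 160 mm from the grasp axis, so it's clear. Descending.

```bash
python3 -m creep '[[1,[0,0.05,5],0],[1,[0,0.05,10],0],[1,[0,0.05,15],0],[1,[0,0.05,18],0],[1,[0,0.05,19.2],0],[1,[0,0.05,19.2],0],[-1,[0,0.05,19.2],0],[-1,[0,0.05,19.2],0],[-1,[0,0.05,19.2],0],[-1,[0,0.05,19.2],0],[-1,[0,0.05,19.2],0],[-1,[0,0.05,19.2],0]]' 25
python3 -m creep '[[-1,[0,0,0],0],[-1,[0,0,-3],0],[-1,[0,0,-8],0],[-1,[0,0,-8],0],[-1,[0,0,-8],0]]'
python3 to.py 479.5 -91 100 39.5
```

```text
clock: 9.65
eef_pos: [486.5, -389.4, 20.8]
eef_rot: [3.141, -0.0, 0.689]
wrist_force: [-1.1, 0.4, 4.9]
finger_gap: 58.4
finger_force: 25.0
clock: 10.15
eef_pos: [486.5, -389.3, 100.7]
eef_rot: [3.14, -0.0, 0.689]
wrist_force: [-0.2, 0.4, -2.6]
finger_gap: 58.0
finger_force: 25.0
t [ 18.42 -23.48   0.05] roll -0.01 clock 10.15 pos [ 486.5 -389.3  100.7] yaw 39.5 gap 58.0 F [-0.2  0.4 -2.6]
```

```bash
python3 -m creep '[[-1,[18.4,-23.5,0],0],[-1,[18.4,-23.5,0],0],[-1,[18.4,-23.5,0],0],[-1,[18.4,-23.5,0],0],[-1,[18.4,-23.5,0],0],[-1,[18.4,-23.5,0],0],[-1,[18.4,-23.5,0],0],[-1,[18.4,-23.5,0],0],[-1,[18.4,-23.5,0],0],[-1,[18.4,-23.5,2.5],0],[-1,[18.4,-23.5,5.5],0],[-1,[18.4,-23.5,5.5],0]]'
python3 to.py 479.3 -91 31 39.5
```

```text
clock: 11.35
eef_pos: [476.9, -91.5, 42.0]
eef_rot: [-3.136, 0.004, 0.687]
wrist_force: [0.0, 0.2, -1.7]
finger_gap: 58.1
finger_force: 25.0
t [0.22 0.12 1.1 ] roll -0.03 clock 11.35 pos [476.9 -91.5  42. ] yaw 39.3 gap 58.1 F [ 0.   0.2 -1.7]
```

```bash
python3 -m creep '[[-1,[0,0,0],0],[-1,[0,0,0.8],0],[-1,[0,0,1.2],0],[-1,[0,0,1.4],0],[-1,[0,0,1.4],0]]'
```

```text
clock: 11.85
eef_pos: [479.1, -90.9, 31.3]
eef_rot: [-3.142, 0.0, 0.689]
wrist_force: [-0.1, -1.0, -2.1]
finger_gap: 58.2
finger_force: 25.0
```

```bash
python3 -m creep '[[-1,[0,0,0.1],0],[-1,[0,0,0.2],0],[-1,[0,0,0.25],0],[-1,[0,0,0.25],0]]'
```

```text
clock: 12.25
eef_pos: [479.1, -90.8, 28.9]
eef_rot: [3.142, -0.0, 0.689]
wrist_force: [-0.5, 0.1, -0.5]
finger_gap: 58.4
finger_force: 25.0
```

Just touching (force dropped from -2.1 to -0.5). One more 0.5 mm, then release.

```bash
python3 -m creep '[[-1,[0,0,0.06],0],[-1,[0,0,0.06],0],[0.45,[0,0,0.06],0],[0.5,[0,0,0.06],0],[0.5,[0,0,0.06],0],[0.5,[0,0,-1],0],[0.5,[0,0,-4],0],[0.5,[0,0,-9],0],[1,[0,0,-14],0],[1,[0,0,-18],0],[1,[0,0,-18],0]]'
python3 look.py w4.png; python3 to.py 550 293 215 -10
```

```text
clock: 13.35
eef_pos: [480.8, -91.3, 214.9]
eef_rot: [3.134, -0.006, 0.689]
wrist_force: [0.2, 0.2, -0.9]
finger_gap: 90.9
finger_force: 0.0
red (256, 44) A 6497.5 xy [587.2  -1.7] size 81.9 82.5 ang -9.0
yellow (194, 113) A 5177.0 xy [491.5   6.1] size 77.0 77.5 ang -7.9
green (317, 113) A 5212.5 xy [576.5 -96.3] size 78.1 78.5 ang -7.6
blue (256, 174) A 4466.0 xy [482.6 -88.5] size 77.2 77.5 ang -5.4
brass (366, 374) A 3347.5 xy [ 363.4 -380.7] size 391.1 30.5 ang -50.9
brass (449, 316) A 1122.0 xy [ 495.9 -399.6] size 41.7 102.7 ang -38.5
brass (65, 316) A 1132.5 xy [184.1 -17.2] size 101.2 40.9 ang 21.3
brass (425, 230) A 600.0 xy [ 557.8 -287.9] size 46.3 46.0 ang 39.5
brass (408, 222) A 597.5 xy [ 552.2 -265. ] size 58.6 42.8 ang 21.4
brass (196, 107) A 1427.5 xy [498.    8.6] size 96.9 87.4 ang -7.2
purple (72, 5) A 255.0 xy [497.9 163.2] size 42.7 9.0 ang -50.4
t [ 29.83 -25.19  -0.35] roll 9.89 clock 13.4 pos [479.8 -91.  211.6] yaw 39.5 gap 93.1 F [-0.8  0.6 -1.4]
```

View pics/w4.png

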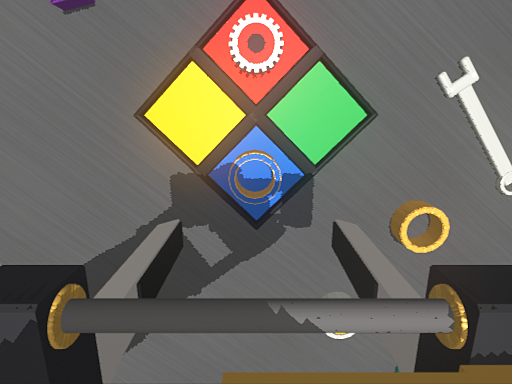

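The red gear (256,43) and blue ring (256,178) sit centred in their cells. The bare ring (420,228) is untouched. Next is the green block.

```bash
python3 -m creep '[[1,[29.8,-25.2,-0.3],-7.6],[1,[29.8,-25.2,-0.3],-7.6],[1,[29.8,-25.2,-0.3],-7.6],[1,[29.8,-25.2,-0.3],-7.6],[1,[29.8,-25.2,-0.3],-7.6],[1,[29.8,-25.2,-0.3],-7.6],[1,[29.8,-25.2,-0.3],-7.6],[1,[29.8,-25.2,-0.3],-7.6],[1,[29.8,-25.2,-0.3],-7.6],[1,[29.8,-25.2,-0.3],-7.6],[1,[29.8,-25.2,-0.3],-7.6]]'
python3 look.py w5.png; python3 to.py 550 293 20 77.7
```

```text
clock: 14.5
eef_pos: [548.8, 292.0, 211.1]
eef_rot: [-3.141, 0.001, 1.351]
wrist_force: [0.0, -0.2, -0.0]
finger_gap: 93.8
finger_force: 0.0
red (328, 359) A 803.0 xy [586.4  30.4] size 78.6 46.8 ang -8.9
red (336, 124) A 2042.0 xy [644.1 330.3] size 97.8 25.3 ang 62.1
yellow (258, 362) A 941.5 xy [494.2  46.7] size 79.2 30.5 ang -12.5
green (250, 260) A 389.0 xy [517.4 194. ] size 30.0 22.9 ang 53.4
green (258, 174) A 457.5 xy [549.3 294.8] size 28.7 22.3 ang 77.0
brass (370, 374) A 3294.5 xy [636.5  -5.6] size 377.7 30.2 ang -12.5
brass (455, 316) A 1136.0 xy [754.6  60.6] size 41.5 101.9 ang -0.1
brass (59, 316) A 1152.0 xy [260.9 170. ] size 102.2 41.9 ang 58.9
purple (251, 255) A 1487.0 xy [519.7 200.1] size 67.6 37.6 ang 51.9
t [ 0.14  0.09 19.15] roll -0.06 clock 14.55 pos [549.  291.9 211.5] yaw 77.4 gap 93.9 F [0.1 0.2 0.2]
```

View pics/w5.png

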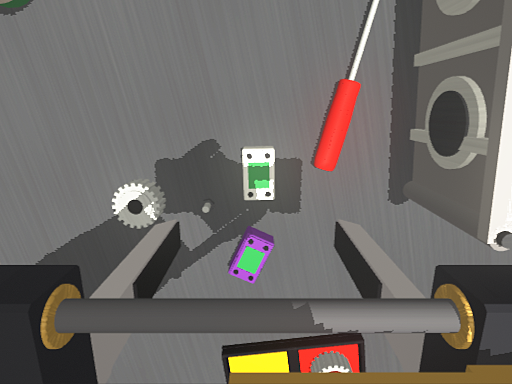

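The block is centred at (258,174) and aligned with the tool. The screwdriver (327,165) is about 75 mm away, so I'll descend part-open. I'll check the casing's corner against the gripper body first.

Run:
```python
from h import *
t=manip.camera_params("top");w=manip.camera_params("wrist")
for a,b in(((155,90),(500,240)),((155,90),(410,185))):
  for z in(0,60,120,150,180): print(z,ray(t,a,z)[0].round(),ray(w,b,z)[0].round())
```

```text
0 [777. 255.] [833. 137.]
60 [755. 240.] [791. 173.]
120 [732. 224.] [748. 210.]
150 [721. 216.] [727. 228.]
180 [709. 209.] [705. 246.]
0 [777. 255.] [728. 235.]
60 [755. 240.] [702. 256.]
120 [732. 224.] [676. 277.]
150 [721. 216.] [663. 287.]
180 [709. 209.] [650. 297.]
```

```bash
python3 -m creep '[[0.4,[0.2,0.03,5],0],[0.4,[0.2,0.03,10],0],[0.4,[0.2,0.03,14],0],[0.4,[0.2,0.03,14],0],[0.4,[0.2,0.03,18],0],[0.4,[0.2,0.03,19.1],0],[0.4,[0.2,0.03,19.1],0],[-1,[0.2,0.03,19.1],0],[-1,[0.2,0.03,19.1],0],[-1,[0.2,0.03,19.1],0],[-1,[0.2,0.03,19.1],0],[-1,[0.2,0.03,19.1],0]]' 25
python3 -m creep '[[-1,[0,0,0],0],[-1,[0,0,-3],0],[-1,[0,0,-8],0],[-1,[0,0,-8],0],[-1,[0,0,-8],0]]'
python3 to.py 578.1 -100.6 100 84.5
```

```text
clock: 15.75
eef_pos: [550.0, 295.1, 21.6]
eef_rot: [3.141, -0.001, 1.352]
wrist_force: [-1.1, -0.3, 5.6]
finger_gap: 35.9
finger_force: 24.9
clock: 16.25
eef_pos: [549.9, 295.1, 101.5]
eef_rot: [3.14, -0.001, 1.352]
wrist_force: [0.1, 0.3, -1.3]
finger_gap: 36.1
finger_force: 24.9
t [-38.02  11.34   0.13] roll -1.41 clock 16.25 pos [549.9 295.1 101.5] yaw 77.5 gap 36.1 F [ 0.1  0.3 -1.3]
```

```bash
python3 -m creep '[[-1,[-38,11.3,0],-1.4],[-1,[-38,11.3,0],-1.4],[-1,[-38,11.3,0],-1.4],[-1,[-38,11.3,0],-1.4],[-1,[-38,11.3,0],-1.4],[-1,[-38,11.3,0],-1.4],[-1,[-38,11.3,0],-1.4],[-1,[-38,11.3,0],-1.4],[-1,[-38,11.3,0],-1.4],[-1,[-38,11.3,0],-1.4],[-1,[-38,11.3,0],-1.4],[-1,[-38,11.3,0],-1.4]]'
python3 -m creep '[[-1,[0,0,3],0],[-1,[0,0,5.5],0],[-1,[0,0,6.4],0],[-1,[0,0,6.8],0],[-1,[0,0,6.8],0],[-1,[0,0,6.8],0]]'
```

```text
clock: 17.45
eef_pos: [577.3, -99.1, 100.3]
eef_rot: [-3.141, -0.0, 1.476]
wrist_force: [-0.4, -0.3, -1.8]
finger_gap: 35.3
finger_force: 24.9
clock: 18.05
eef_pos: [578.1, -100.4, 33.9]
eef_rot: [3.14, 0.0, 1.474]
wrist_force: [0.7, 1.0, -1.2]
finger_gap: 35.5
finger_force: 24.9
```

Contact is expected at about 29.6.

```bash
python3 -m creep '[[-1,[0,0,0.2],0],[-1,[0,0,0.35],0],[-1,[0,0,0.4],0],[-1,[0,0,0.43],0],[-1,[0,0,0.43],0]]'
```

```text
clock: 18.55
eef_pos: [577.7, -100.5, 29.6]
eef_rot: [3.141, 0.0, 1.474]
wrist_force: [-4.5, 0.2, 9.8]
finger_gap: 35.4
finger_force: 24.9
```

```bash
python3 -m creep '[[0,[0,0,0],0],[0.05,[0,0,0],0],[0.05,[0,0,0],0],[0.05,[0,0,-1],0],[0.05,[0,0,-4],0],[0.05,[0,0,-9],0],[1,[0,0,-14],0],[1,[0,0,-18],0],[1,[0,0,-18],0]]'
python3 to.py 403 -294.5 215 39.5
```

```text
clock: 19.45
eef_pos: [579.2, -100.9, 215.4]
eef_rot: [3.132, 0.001, 1.474]
wrist_force: [0.3, 0.4, -0.4]
finger_gap: 70.3
finger_force: 0.0
t [-20.97 -15.67  -0.09] roll 8.99 clock 19.45 pos [ 579.2 -100.9  215.4] yaw 84.5 gap 70.3 F [ 0.3  0.4 -0.4]
```

```bash
python3 -m creep '[[1,[-21,-15.7,0],9],[1,[-21,-15.7,0],9],[1,[-21,-15.7,0],9],[1,[-21,-15.7,0],9],[1,[-21,-15.7,0],9],[1,[-21,-15.7,0],9],[1,[-21,-15.7,0],9],[1,[-21,-15.7,0],9],[1,[-21,-15.7,0],9],[1,[-21,-15.7,0],9]]'
python3 look.py w6.png|grep -E "yellow|green|red"; python3 to.py 403 -295 20 39.5
```

```text
clock: 20.45
eef_pos: [401.7, -293.4, 208.4]
eef_rot: [-3.141, -0.0, 0.691]
wrist_force: [-0.4, 0.9, 0.2]
finger_gap: 93.6
finger_force: 0.0
yellow (352, 57) A 2640.5 xy [ 558.1 -286.7] size 56.8 57.2 ang -50.4
t [1.000e-02 2.000e-01 1.884e+01] roll 0.02 clock 20.5 pos [ 401.6 -293.6  208.4] yaw 39.6 gap 94.3 F [ 0.4 -0.7  1.2]
```

View pics/w6.png

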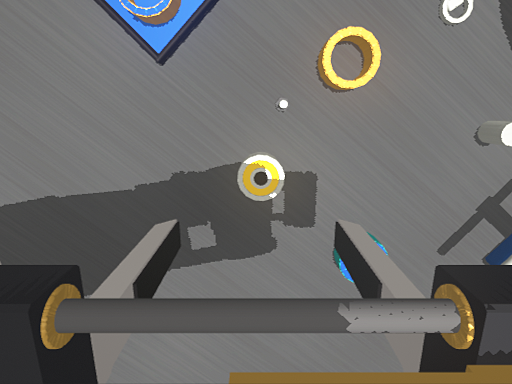

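The bearing is at (261,177), nearly under the tool, giving about (402.5,-295.3), which matches the top view. The turquoise ring at (360,258) is well clear.

```bash
python3 -m creep '[[1,[-0.05,0.19,5],0],[1,[-0.05,0.19,10],0],[1,[-0.05,0.19,15],0],[1,[-0.05,0.19,18],0],[1,[-0.05,0.19,18.8],0],[1,[-0.05,0.19,18.8],0],[-1,[-0.05,0.19,18.8],0],[-1,[-0.05,0.19,18.8],0],[-1,[-0.05,0.19,18.8],0],[-1,[-0.05,0.19,18.8],0],[-1,[-0.05,0.19,18.8],0],[-1,[-0.05,0.19,18.8],0]]' 30
python3 -m creep '[[-1,[0,0,0],0],[-1,[0,0,-3],0],[-1,[0,0,-8],0],[-1,[0,0,-8],0],[-1,[0,0,-8],0]]'
python3 to.py 488.3 8.3 100 39.5
```

```text
clock: 21.7
eef_pos: [402.0, -296.3, 20.8]
eef_rot: [3.141, -0.0, 0.689]
wrist_force: [0.2, 0.2, 4.3]
finger_gap: 51.5
finger_force: 30.0
clock: 22.2
eef_pos: [401.8, -296.1, 100.6]
eef_rot: [3.141, -0.0, 0.689]
wrist_force: [-0.2, -0.5, -3.6]
finger_gap: 51.5
finger_force: 30.0
t [ 26.03 -18.01   0.05] roll -0.01 clock 22.2 pos [ 401.8 -296.1  100.6] yaw 39.5 gap 51.5 F [-0.2 -0.5 -3.6]
```

```bash
python3 -m creep '[[-1,[26,-18,0],0],[-1,[26,-18,0],0],[-1,[26,-18,0],0],[-1,[26,-18,0],0],[-1,[26,-18,0],0],[-1,[26,-18,0],0],[-1,[26,-18,0],0],[-1,[26,-18,0],0],[-1,[26,-18,0],0],[-1,[26,-18,0],0]]'
python3 -m creep '[[-1,[0,0,3],0],[-1,[0,0,5.5],0],[-1,[0,0,6.4],0],[-1,[0,0,6.8],0],[-1,[0,0,6.8],0],[-1,[0,0,6.8],0]]'
```

```text
clock: 23.2
eef_pos: [487.5, 7.1, 99.7]
eef_rot: [-3.141, 0.001, 0.688]
wrist_force: [0.4, -0.2, -2.8]
finger_gap: 51.8
finger_force: 30.0
clock: 23.8
eef_pos: [488.7, 7.8, 33.4]
eef_rot: [3.141, -0.001, 0.688]
wrist_force: [0.1, 0.5, -2.6]
finger_gap: 51.6
finger_force: 30.0
```

```bash
python3 -m creep '[[-1,[0,0,0.2],0],[-1,[0,0,0.35],0],[-1,[0,0,0.43],0],[-1,[0,0,0.46],0],[-1,[0,0,0.46],0]]'
```

```text
clock: 24.3
eef_pos: [488.3, 8.1, 28.8]
eef_rot: [3.141, -0.0, 0.689]
wrist_force: [-5.6, -0.4, 9.4]
finger_gap: 51.1
finger_force: 30.0
```

Contact. Releasing, retreating and checking from above.

```bash
python3 -m creep '[[0.3,[0,0,0],0],[0.38,[0,0,0],0],[0.38,[0,0,0],0],[0.38,[0,0,-1],0],[0.38,[0,0,-4],0],[0.38,[0,0,-9],0],[0.38,[0,0,-14],0],[0.38,[-8,0,-18],0],[0.38,[-12,0,-18],0],[0.38,[-12,0,-18],0],[0.38,[-12,0,-18],0]]'
python3 look.py w7.png|grep -c x
python3 - <<'E'
from h import *
cv2.imwrite("pics/top9.png",cv2.resize(shot("top")[1][100:260,60:440,::-1],(760,320)))
E
```

```text
clock: 25.4
eef_pos: [394.2, -69.5, 209.7]
eef_rot: [3.139, -0.001, 0.686]
wrist_force: [0.6, 0.8, 0.4]
finger_gap: 64.8
finger_force: 0.0
11
```

View pics/w7.png

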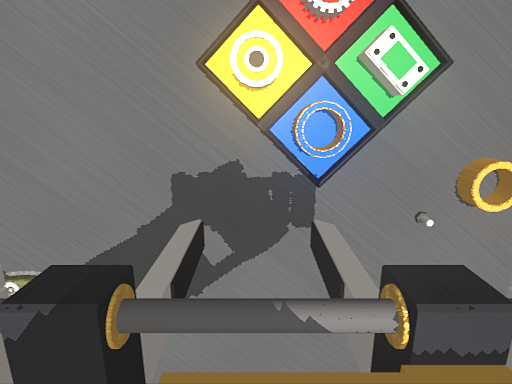

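View pics/top9.png

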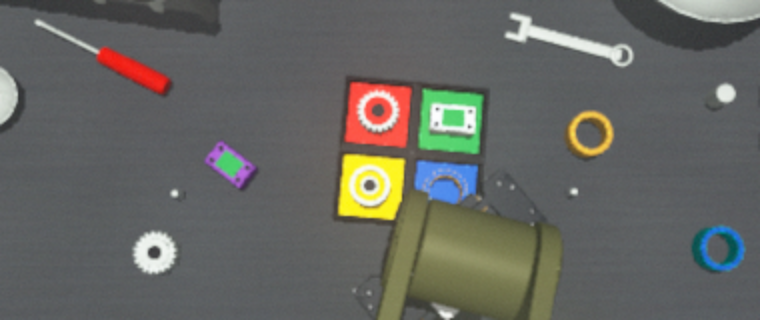

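The wrist view shows the bearing (256,60), block (397,61) and ring (324,128) flat on their mats. The top crop shows the red gear at (378,110) in the red cell. It also shows the bare gear (154,252), bare ring (590,133) and decoys where they were. The robot touches nothing.

```bash
python3 -c "
from cell import manip
print(manip.sign_off())"
```

```text
the job is handed in; nothing more can be done
None
```

The four painted parts are in the tray, each flat on the mat of its own colour with the painted side up; the bare gear and bare ring were left alone, and the job was handed in at about 25 s of the 88 s allowed.

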